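Turn the guard tray round in its sleeve

ROBOT

A 6-joint arm with a two-finger parallel gripper is mounted at the origin on the work surface. World frame = base frame: x ahead of the robot, y to its left, z up, the work surface at z = 0. Lengths are in m, angles in rad, forces in N, time in s.
With the tool pointing down it reaches from about 0.375 to 0.975 m from the base axis. Payload 3.8 kg.
Tool frame: the origin (TCP) lies between the finger pads; the fingertips stand 17 mm ahead of it and the grasp point (between the pads) lies 2 mm behind it; z points along the fingers, y is the line along which they close (so a half turn about z gives the same grasp; the last joint's range is limited). The gripper opens to 85 mm and grips with 20 to 120 N. Pads are 22 mm wide; open, the fingers measure 114 mm over their backs; the gripper's body (76 mm by 85 mm) begins 54 mm behind the grasp point. The pads swing forward as they close: fully open they stand 13 mm farther back than shut.
Start: joints at [-1.309, 0.264, 1.604, -0, 1.274, -0.037], TCP at [0.199, -0.645, 0.248] pointing down, gripper open.
Joint ranges: [-2.63, 2.63], [-0.94, 2.18], [0.31, 2.57], [-1.31, 4.45], [0, 2.66], [-2.55, 2.55]. Speed limits (rad/s): [2.57, 2.57, 3.14, 3.14, 3.14, 3.14].

INTERFACE

Orientations are given as a rotation vector (axis times angle).
In Python, from workcell import bot gives the robot as it stands.
- The arm moves only by the tool play_rows, never from a script. Its argument "steps" is one flat list of numbers, 4 for each row, row after row: the shift along the tool's x, y, z in m, then the turn about the tool's z in rad. A call has 1 to 10 rows; each row is the pose to reach, as a shift and turn from the pose commanded when the call began, along the tool's axes at that moment; what a row does not reach only later rows make up. A row lasts 1/8 s, in which the tool goes at most 62.5 mm and 10.7 degrees, less where a joint would pass 70% of its speed; a pose out of reach is approached as far as the arm can. A call with a gripper value outside its range is refused whole. "jaw" is the closure in counts, from 0 (fully open) to 255 (shut), set as the call begins (left out, the last holds). The fingers move at their own pace and stop on an object; "grip_force" is the grip in N (left out, the last holds). Time passes only in rows, so rows that repeat a pose let the fingers close. It gives the time, the measured TCP pose, the force, the opening and the grip force at its end, in the units of the state.
- bot.read_state(): the state, without advancing time (a new reading comes with each control period).
- bot.read_camera(name): name is "side" or "top" or "wrist"; returns a dict with "pixels" (420x560x3 uint8, blue, green, red), "mtx" (3x3 intrinsics, pixels), "dist" ([k1, k2, p1, p2, k3] as OpenCV has them; the pictures are not rectified), "R" (3x3) and "t" (3): a world point X has camera coordinates R X + t. Camera axes: x right, y down, z forward; pixel columns grow to the right and rows downward; lengths in m; the calibration is good to about 2 mm. A picture is of the moment at which its call begins. There is no depth.
- bot.finish_job(): hands the job in; it is judged then, once.
The state is a dict: "time": time; "q": joint angles; "joint_vel": joint speeds; "joint_torque": joint torques, N m; "tool_pos": TCP position; "tcp_rot": TCP orientation; "wrist_force": force on the tool from outside, world axes, zero at the start; "torque": the same for the moment, N m; "width": opening from 0.0 (shut) to 1.0 (fully open); "grip_force": force on a finger pad.
Only numpy, scipy, OpenCV 4.12 (cv2) and the standard library are available. Lean on these libraries where they do the work, as an engineer would, in place of code of your own. Each camera call takes 0.05 s, during which the arm holds its last target. There are 200 camera calls.

TASK

The tray of trimmer guide combs was put back into its wooden sleeve the wrong way round, so its knob is inside and the tray sticks out. Draw it right out, turn it end for end and slide it back in, plain end first, until it is fully home with its front flush with the mouth of the sleeve and the knob outside. Keep the tray upright all the time so that the combs stay in, and leave the trimmer, the comb, the mirror and the brush holder where they are.

Things in the scene. Friction and masses are not known exactly. Their poses are not given: they have to be found in the camera images.
- sleeve: Brown wooden sleeve box stuck to the counter: 136 long (x) x 72 wide (y) x 50 mm high, open only at its mouth, the -x end. Inside 130 x 60 wide x 40 high; floor and top 5 mm, side and back walls 6 mm thick. Origin: centre of its underside, on the counter; x points from mouth to closed back, z up. Mouth plane at x = -68 mm, inner back face at x = +62 mm.
- sleeve_mouth (a point): Centre of the sleeve's mouth opening, in the mouth plane, 25 mm above the counter; axes as the sleeve's.
- tray_center (a point): Centre, half-way up, of the loose dark blue open-topped tray, 130 long (x) x 55 wide (y) x 34 mm high without knob, corners rounded, 0.13 to 0.25 kg; its combs are fixed, below its rim. x points from its front (knob end) to its plain end, z up. Home: x axis as the sleeve's, this point at x -3, y 0, z 22 mm of the sleeve. As found: turned half a turn, plain end 34 to 45 mm out of the mouth.
- tray_knob (a point): Outer end of the steel knob on the tray's front: on its centre line, half-way up, 32 mm out from the front face, so 97 mm from tray_center. Round head 22 mm across and 12 mm long, neck 12 mm across. Axes as the tray's.
- tray_plain_end (a point): Middle of the tray's plain end face, at x = +65 mm of tray_center; axes as the tray's.
- trimmer: Black beard trimmer lying on the counter, about 165 x 38 x 30 mm; bystander. Origin under its middle.
- comb: Dark wooden comb lying flat, 180 x 41 x 6 mm; bystander. Origin under its middle.
- mirror: Round tortoiseshell mirror, 124 mm across, standing about 145 mm high on a hinged foot 90 x 85 mm; bystander. Origin under its foot, at the hinge.
- brush_holder: Green round holder, 68 mm across and 92 mm high, with two brushes up to 172 mm high; bystander. Origin at the centre of its underside.
Mind the look-alikes: they are no part of the job. What is shaped like the part that bears tray_center but purple is not meant.

How it is judged:
On the way, in this order (a step that is already met when the one before it is completed fails the run):
1. the tray is drawn right out of the sleeve (horizontal distance between tray_center and sleeve_mouth above 0.085 m), for 0.1 s.
2. the plain end of the tray is inside the sleeve, with the knob end outside (x of tray_plain_end in the frame of sleeve_mouth above 0.02 m and y of tray_plain_end in the frame of sleeve_mouth between -0.01 and 0.01 m and height (world z) of tray_plain_end below 0.035 m and x of tray_knob in the frame of sleeve_mouth below -0.02 m), for 0.1 s.
At the end, for the whole second after the job is handed in: The tray lies upright and at rest in the sleeve, turned end for end: knob outside, front face flush with the mouth to within 5 mm (x of tray_center in the frame of sleeve between -0.008 and 0.002 m and y of tray_center in the frame of sleeve between -0.005 and 0.005 m and x of tray_knob in the frame of sleeve below -0.09 m and angle between tray_center's own z axis and vertical below 0.1 rad and linear speed of tray below 0.01 m/s); the robot touches nothing.
It fails at once if the tray is tipped by more than 30 degrees (angle between tray_center's own z axis and vertical above 0.52 rad).
It fails at once if the trimmer is pushed away by more than 20 mm (distance of trimmer from where it was at the start of the episode above 0.02 m).
It fails at once if the comb is pushed away by more than 20 mm (distance of comb from where it was at the start of the episode above 0.02 m).
It fails at once if the mirror is pushed away by more than 20 mm or knocked over (distance of mirror from where it was at the start of the episode above 0.02 m or angle between mirror's own z axis and vertical above 0.4 rad).
It fails at once if the brush holder is pushed away by more than 20 mm or knocked over (distance of brush_holder from where it was at the start of the episode above 0.02 m or angle between brush_holder's own z axis and vertical above 0.4 rad).
It also fails if it takes over 67 s, if anything falls off the work surface, if the arm or the gripper's body presses on something with over 40 N, if the wrist force passes 120 N, or if a joint passes its speed limit or range.

## Working session

There is one attempt and no reset: what is moved stays moved. The work goes in short steps, Python scripts to look and compute and a tool call to move; the robot and the scene stay as the last step left them, time stands still between calls to the robot, and variables do not carry over. Pictures are saved under pics/ and viewed, at most 14 in all, crops included, and the job is handed in when it is done.

Besides the shell and the picture viewer there is one more tool, called after "Emit:" as name(argument=value, ...), one argument or row to a line, values as JSON. play_rows: Moves the arm, as the interface text tells. Its arguments: {"type":"object","properties":{"steps":{"type":"array"},"jaw":{"type":"number"},"grip_force":{"type":"number"}},"required":["steps"]}

```bash
mkdir -p pics
python3 - <<'E'
from workcell import bot
import cv2,numpy as np
s=bot.read_state();print(s['time'],s['tool_pos'],s['tcp_rot'],s['width'])
ims=[]
for n in('top','side'):
    c=bot.read_camera(n);np.savez(f'{n}0.npz',**c);cv2.imwrite(f'pics/{n}0.png',c['pixels']);print(n,-np.array(c['R']).T@np.array(c['t']),np.array(c['mtx'])[0,0],np.round(c['R'],2).tolist())
E
```

```text
0.0 [ 0.1985251  -0.64442281  0.24693925] [-3.10438711e+00 -4.67217214e-01  3.52498957e-04] 0.9974056054310979
top [ 0.35874799 -0.05440526  1.25790779] 527.6117614848043 [[-0.06, -1.0, -0.01], [-0.98, 0.06, -0.2], [0.2, -0.01, -0.98]]
side [ 0.4455676  -0.88807457  0.77230499] 478.558151775979 [[0.99, -0.17, 0.01], [-0.1, -0.64, -0.76], [0.13, 0.75, -0.65]]
```

View pics/top0.png

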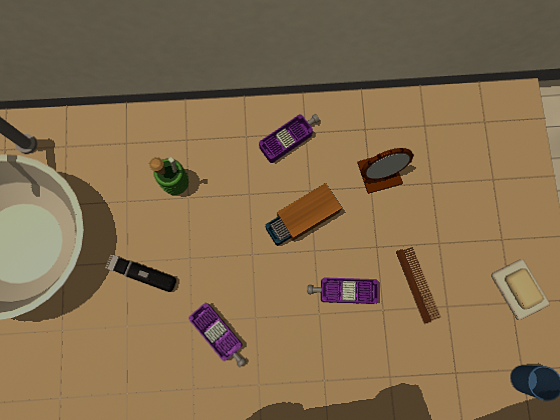

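View pics/side0.png

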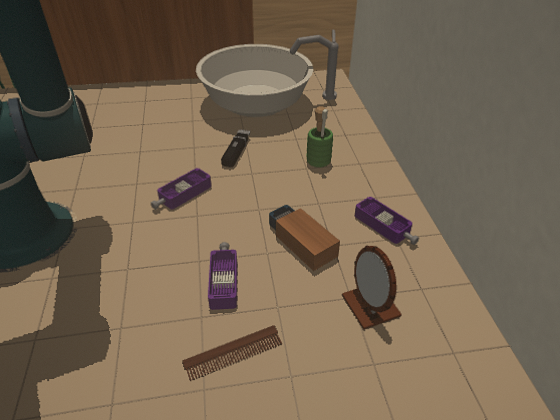

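The purple trays at (286,138), (350,291) and (217,332) in the top view are look-alikes. The blue one at (278,231), half inside the brown sleeve at (310,211), fits the description. Next I'll measure it and confirm with a crop.

```bash
cat > h.py <<'E'
from workcell import bot
import cv2,numpy as np
from scipy.spatial.transform import Rotation as Ro
def cast(c,px,z):
    px=np.asarray(px,float).reshape(-1,1,2)
    n=cv2.undistortPoints(px,np.array(c['mtx']),np.array(c['dist'])).reshape(-1,2)
    R=np.array(c['R']);o=-R.T@np.array(c['t'])
    d=np.c_[n,np.ones(len(n))]@R
    return o+d*((z-o[2])/d[:,2])[:,None]
def proj(c,X):
    return cv2.projectPoints(np.atleast_2d(np.asarray(X,float)),cv2.Rodrigues(np.array(c['R']))[0],np.array(c['t']).reshape(3,1),np.array(c['mtx']),np.array(c['dist']))[0].reshape(-1,2)
def mask(c,lo,hi,roi=None):
    m=cv2.inRange(cv2.cvtColor(c['pixels'],cv2.COLOR_BGR2HSV),lo,hi)
    if roi is not None:
        k=np.zeros_like(m);x0,y0,x1,y1=roi;k[y0:y1,x0:x1]=255;m&=k
    return m
def big(m):
    return max(cv2.findContours(m,0,cv2.CHAIN_APPROX_NONE)[0],key=cv2.contourArea)
E
python3 - <<'E'
from h import *
c=dict(np.load('top0.npz'));s=dict(np.load('side0.npz'))
hsv=cv2.cvtColor(c['pixels'],cv2.COLOR_BGR2HSV)
for p in[(310,211),(330,200),(290,215),(272,231),(279,231),(250,200),(330,225)]:print(p,hsv[p[1],p[0]])
hs=cv2.cvtColor(s['pixels'],cv2.COLOR_BGR2HSV)
for p in[(305,235),(315,255),(283,215),(250,250)]:print('s',p,hs[p[1],p[0]])
a=cv2.resize(c['pixels'][175:255,250:355],None,fx=5,fy=5,interpolation=cv2.INTER_CUBIC)
b=cv2.resize(s['pixels'][195:275,255:350],None,fx=5,fy=5,interpolation=cv2.INTER_CUBIC)
w=max(a.shape[1],b.shape[1]);cv2.imwrite('pics/crop0.png',np.hstack([cv2.resize(a,None,fx=.75,fy=.75),cv2.resize(b,None,fx=.75,fy=.75)]))
E
```

```text
(310, 211) [ 15 202 115]
(330, 200) [ 15 204 120]
(290, 215) [ 15 203 122]
(272, 231) [ 97 182  35]
(279, 231) [18 51 60]
(250, 200) [ 17 114 148]
(330, 225) [ 17 119 158]
s (305, 235) [ 12 142 126]
s (315, 255) [ 14 139  81]
s (283, 215) [18 36 71]
s (250, 250) [ 16  89 158]
```

View pics/crop0.png

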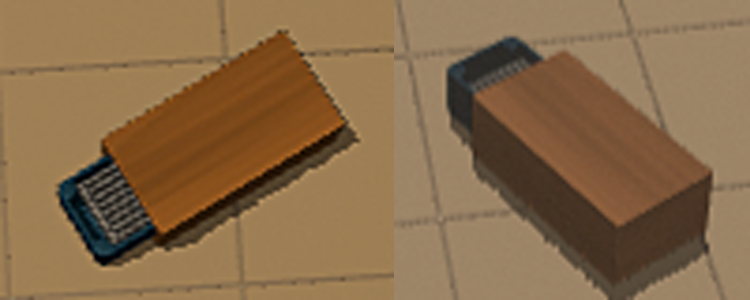

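The crop confirms the dark blue tray, with its plain end out of the sleeve's mouth. In it, the mouth's top edge runs from about (105,148) to (160,235), and the sleeve's back is at upper right.

Run:
```python
from h import *
c=dict(np.load('top0.npz'))
m=mask(c,(8,165,92),(25,255,255),(255,175,360,260))
ct=big(m)
P=cast(c,ct,.05)[:,:2]
(cx,cy),(w,h),a=cv2.minAreaRect((P*1000).astype(np.float32))
print('sleeve top rect',cx,cy,w,h,a)
box=cv2.boxPoints(((cx,cy),(w,h),a));print(box)
mb=mask(c,(88,90,15),(118,255,140),(255,175,360,260)); cb=big(cv2.morphologyEx(mb,cv2.MORPH_CLOSE,np.ones((5,5))))
B=cast(c,cb,.039)[:,:2]*1000
# axis along long side
e=[box[1]-box[0],box[2]-box[1]];ax=max(e,key=np.linalg.norm);ax=ax/np.linalg.norm(ax)
if ax@(np.array([cx,cy])-B.mean(0))<0:ax=-ax
n=np.array([-ax[1],ax[0]])
L=max(w,h)
d=(B-[cx,cy])
print('axis',ax,np.degrees(np.arctan2(ax[1],ax[0])),'tray out',-(d@ax).min(),'y',(d@n).min(),(d@n).max(),'mouth -68 =>out',-(d@ax).min()-68)
s=bot.read_state();R=Ro.from_rotvec(s['tcp_rot']).as_matrix();print(R.round(3).tolist(),s['q'])
```

```text
sleeve top rect 628.9049072265625 -141.38934326171875 70.4329833984375 134.59808349609375 28.060317993164062
[[ 566.1705   -98.56698]
 [ 629.48553 -217.34344]
 [ 691.63934 -184.2117 ]
 [ 628.3243   -65.43524]]
axis [ 0.47040087 -0.8824528 ] -61.93968 tray out 109.07050085583545 y -31.404058081197505 27.31812906528586 mouth -68 =>out 41.07050085583545
[[0.956, 0.294, -0.001], [0.294, -0.956, 0.002], [0.0, -0.002, -1.0]] [-1.30886594e+00  2.64685700e-01  1.60520994e+00  1.89844659e-05
  1.27371995e+00 -3.69019207e-02]
```

Emit:
play_rows(
  steps=[0.542, -0.443, 0, -1.763, 0.542, -0.443, 0, -1.763, 0.542, -0.443, 0, -1.763, 0.542, -0.443, 0, -1.763, 0.542, -0.443, 0, -1.763, 0.542, -0.443, 0, -1.763, 0.542, -0.443, 0, -1.763, 0.542, -0.443, 0, -1.763, 0.542, -0.443, 0, -1.763, 0.542, -0.443, 0, -1.763],
  jaw=0,
  grip_force=80,
)

```text
time: 1.35
tool_pos: [0.5453, -0.1227, 0.248]
tcp_rot: [-1.61, -2.697, 0.0]
wrist_force: [1.4, -0.4, -0.3]
width: 0.998
grip_force: 0.0
```

```bash
cat >> h.py <<'E'
def to(x,y,z,yaw):
    """tool-frame shift (m) and turn about tool z (rad) from the current pose"""
    s=bot.read_state();R=Ro.from_rotvec(s['tcp_rot']).as_matrix()
    cur=np.arctan2(R[1,0],R[0,0]);d=R.T@(np.array([x,y,z])-s['tool_pos'])
    print('t',round(s['time'],2),'pos',np.round(s['tool_pos'],4),'yaw',round(np.degrees(cur),1),'q6',round(np.degrees(s['q'][5]),1),'->',d.round(4),round(float(-((np.radians(yaw)-cur+np.pi)%(2*np.pi)-np.pi)),4))
E
python3 -c "
from h import *
to(.5866,-.062,.12,118.1)"
```

```text
t 1.35 pos [ 0.5453 -0.1227  0.248 ] yaw 118.3 q6 -43.6 -> [0.0338 0.0652 0.128 ] 0.0041
```

Emit:
play_rows(
  steps=[0.034, 0.065, 0, 0.004, 0.034, 0.065, 0.05, 0.004, 0.034, 0.065, 0.1, 0.004, 0.034, 0.065, 0.128, 0.004, 0.034, 0.065, 0.128, 0.004, 0.034, 0.065, 0.128, 0.004],
)

```text
time: 2.1
tool_pos: [0.5868, -0.0642, 0.1214]
tcp_rot: [1.62, 2.69, 0.001]
wrist_force: [-0.4, -0.1, 0.3]
width: 0.998
grip_force: 0.0
```

```bash
python3 -c "
from h import *
c=bot.read_camera('wrist');np.savez('w1.npz',**c);cv2.imwrite('pics/w1.png',c['pixels'])
to(.5866,-.062,.024,118.1)
print(proj(c,[[.5866,-.062,.039]]))"
```

```text
t 2.15 pos [ 0.5874 -0.0644  0.1222] yaw 117.9 q6 -36.6 -> [0.0027 0.0001 0.0982] -0.0037
[[273.85006436 222.99690932]]
```

View pics/w1.png

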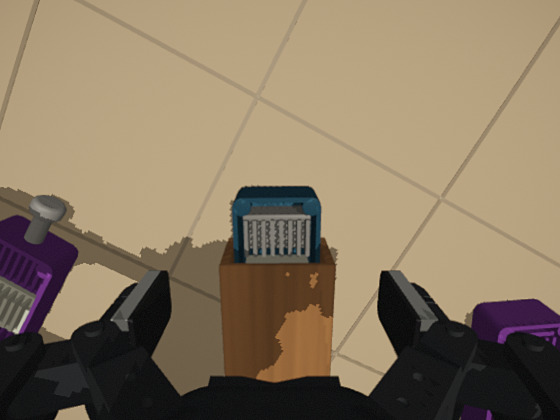

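The wrist view shows the blue plain end at (233-321, 187-262) and the sleeve's mouth edge at about row 263, columns 220-336. I'll refine the pose from it.

Run:
```python
from h import *
c=dict(np.load('w1.npz'))
A=cast(c,[[220,264],[336,264],[222,370],[333,370]],.05);print(A.round(4), np.linalg.norm(A[0]-A[1]))
B=cast(c,[[234,205],[321,205],[277,187]],.039);print(B.round(4),np.linalg.norm(B[0]-B[1]))
mouth=(A[0]+A[1])/2;n=A[1]-A[0]
print('mouth',mouth,'yaw axis',np.degrees(np.arctan2(n[1],n[0]))+90, np.degrees(np.arctan2(n[1],n[0]))-90,'midline',(B[0]+B[1])/2, 'back mid',(A[2]+A[3])/2)
```

```text
[[ 0.5682 -0.0974  0.05  ]
 [ 0.6307 -0.0643  0.05  ]
 [ 0.6029 -0.1677  0.05  ]
 [ 0.6693 -0.1327  0.05  ]] 0.07068895115705752
[[ 0.5597 -0.0631  0.039 ]
 [ 0.6067 -0.0383  0.039 ]
 [ 0.5776 -0.0409  0.039 ]] 0.05315828127949636
mouth [ 0.59943312 -0.08084973  0.05      ] yaw axis 117.84866109075625 -62.15133890924375 midline [ 0.58315848 -0.05071393  0.039     ] back mid [ 0.63606904 -0.15023516  0.05      ]
```

Emit:
play_rows(
  steps=[0.003, 0.002, 0.03, -0.002, 0.003, 0.002, 0.06, -0.002, 0.003, 0.002, 0.09, -0.002, 0.003, 0.002, 0.098, -0.002, 0.003, 0.002, 0.098, -0.002, 0.003, 0.002, 0.098, -0.002],
)

```text
time: 2.9
tool_pos: [0.5881, -0.0607, 0.0243]
tcp_rot: [1.616, 2.69, 0.002]
wrist_force: [-0.2, -1.0, -0.4]
width: 1.0
grip_force: 0.0
```

Emit:
play_rows(
  steps=[0, 0, 0, 0, 0, 0, 0, 0, 0, 0, 0, 0, 0, 0, 0, 0, 0, 0, 0, 0, 0, 0, 0, 0],
  jaw=255,
  grip_force=70,
)

```text
time: 3.65
tool_pos: [0.5871, -0.0604, 0.0236]
tcp_rot: [1.617, 2.692, 0.001]
wrist_force: [-2.0, -0.7, 5.2]
width: 0.633
grip_force: 72.9
```

Emit:
play_rows(
  steps=[0, 0, -0.002, 0, 0.02, 0, -0.002, 0, 0.04, 0, -0.002, 0, 0.06, 0, -0.002, 0, 0.08, 0, -0.002, 0, 0.1, 0, -0.002, 0, 0.12, 0, -0.002, 0, 0.14, 0, -0.002, 0, 0.15, 0, -0.002, 0, 0.15, 0, -0.002, 0],
)

```text
time: 4.9
tool_pos: [0.5156, 0.0726, 0.0243]
tcp_rot: [1.616, 2.694, -0.0]
wrist_force: [-0.2, -1.0, -2.2]
width: 0.636
grip_force: 73.7
```

```bash
python3 -c "
from h import *
to(.5175,.072,.06,118)
c=bot.read_camera('side');np.savez('s2.npz',**c);cv2.imwrite('pics/s2.png',c['pixels'])"
```

```text
t 4.9 pos [0.5156 0.0726 0.0243] yaw 118.1 q6 -22.8 -> [-0.0015  0.0013 -0.0357] 0.0016
```

View pics/s2.png

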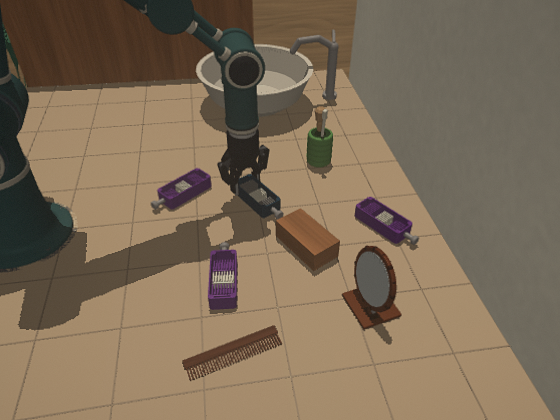

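The tray is out and upright at (258,195), and its knob at (277,213) is clear of the sleeve. Joint 6 can't make the half turn in one grasp. I'll turn the tray 60° here, set it down, then regrasp it the other way round near the knob.

Emit:
play_rows(
  steps=[0, 0, -0.01, 0, 0, 0, -0.012, -0.17, 0, 0, -0.012, -0.35, 0, 0, -0.012, -0.52, 0, 0, -0.012, -0.7, 0, 0, -0.012, -0.87, 0, 0, -0.012, -1.05, 0, 0, -0.005, -1.05, 0, 0, 0.004, -1.05, 0, 0, 0.004, -1.05],
)

```text
time: 6.2
tool_pos: [0.5152, 0.0718, 0.0192]
tcp_rot: [-0.053, -3.139, 0.0]
wrist_force: [-0.3, -0.4, -2.0]
width: 0.626
grip_force: 74.0
```

Emit:
play_rows(
  steps=[0, 0, 0, 0, 0, 0, 0, 0, 0, 0, 0, 0, 0, 0, 0, 0],
  jaw=0,
)

```text
time: 6.7
tool_pos: [0.5162, 0.0721, 0.0206]
tcp_rot: [0.05, 3.141, 0.0]
wrist_force: [-0.5, 0.1, 0.9]
width: 1.001
grip_force: 0.0
```

Emit:
play_rows(
  steps=[0, 0, -0.04, 0, 0, 0, -0.08, 0, 0, 0, -0.12, 0, 0, 0, -0.15, 0, 0, 0, -0.15, 0],
)

```text
time: 7.32
tool_pos: [0.5183, 0.0722, 0.1736]
tcp_rot: [0.05, 3.134, 0.001]
wrist_force: [1.2, 0.7, -0.2]
width: 0.998
grip_force: 0.0
```

Run:
```python
from h import *
to(.56,.072,.16,178)
for n in('top','wrist'):
    c=bot.read_camera(n);np.savez(n+'3.npz',**c)
    cv2.imwrite(f'pics/{n}3.png',c['pixels'])
```

```text
t 7.33 pos [0.5183 0.0722 0.1736] yaw 178.2 q6 -83.0 -> [-0.0416  0.0011  0.0139] 0.0031
```

View pics/wrist3.png

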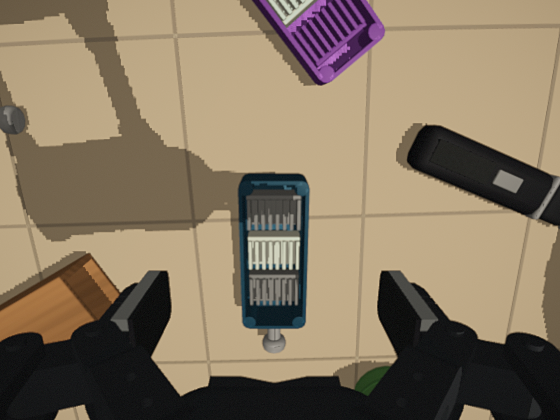

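The tray stands upright and aligned, with its rim at (240-309, 175-328) and its knob at (273,343). It is clear of the trimmer and the purple tray.

Run:
```python
from h import *
c=dict(np.load('wrist3.npz'))
P=cast(c,[[240,190],[309,190],[274,174.5],[243,315],[308,315],[273,328]],.034)
print(P.round(4))
ax=P[2]-P[5];print('len',np.linalg.norm(ax),'w',np.linalg.norm(P[0]-P[1]),np.linalg.norm(P[3]-P[4]))
m1=(P[0]+P[1])/2;m2=(P[3]+P[4])/2;a=m1-m2;a/=np.linalg.norm(a);yaw=np.degrees(np.arctan2(a[1],a[0]))
ctr=(P[2]+P[5])/2;g=ctr-.04*a
print('yaw',yaw,'ctr',ctr,'grasp',g)
to(g[0],g[1],.13,yaw-180)
```

```text
[[0.5064 0.0463 0.034 ]
 [0.5081 0.099  0.034 ]
 [0.4953 0.0726 0.034 ]
 [0.6158 0.0423 0.034 ]
 [0.6175 0.0978 0.034 ]
 [0.6295 0.0675 0.034 ]]
len 0.13427627634526976 w 0.052652266974296945 0.05549010370149386
yaw 178.6386074249551 ctr [0.56237707 0.07006726 0.034     ] grasp [0.60236578 0.06911692 0.034     ]
t 7.42 pos [0.5157 0.072  0.17  ] yaw 178.2 q6 -83.0 -> [-0.0867 -0.0001  0.04  ] 3.1336
```

Emit:
play_rows(
  steps=[-0.03, 0, 0, 0.18, -0.06, 0, 0, 0.36, -0.084, 0, 0, 0.54, -0.084, 0, 0, 0.72, -0.084, 0, 0, 0.9, -0.084, 0, 0, 1.08, -0.084, 0, 0, 1.26, -0.084, 0, 0, 1.44, -0.084, 0, 0, 1.6, -0.084, 0, 0, 1.6],
)

```text
time: 8.68
tool_pos: [0.5985, 0.0692, 0.1679]
tcp_rot: [-2.284, -2.153, 0.005]
wrist_force: [0.8, 0.3, -0.1]
width: 0.999
grip_force: 0.0
```

Emit:
play_rows(
  steps=[0, 0, 0, 0.18, 0, 0, 0, 0.36, 0, 0, 0, 0.54, 0, 0, 0, 0.72, 0, 0, 0, 0.9, 0, 0, 0, 1.08, 0, 0, 0, 1.26, 0, 0, 0, 1.44, 0, 0, 0, 1.53, 0, 0, 0, 1.53],
)

```text
time: 9.93
tool_pos: [0.5992, 0.0693, 0.1691]
tcp_rot: [3.141, -0.026, -0.003]
wrist_force: [0.0, -0.5, -0.0]
width: 0.999
grip_force: 0.0
```

Run:
```python
from h import *
to(.6,.0695,.022,-1.4)
```

```text
t 9.93 pos [0.5992 0.0693 0.1691] yaw -1.0 q6 95.2 -> [ 0.0011 -0.0002  0.1471] 0.0077
```

Emit:
play_rows(
  steps=[0.001, 0, 0.04, 0.008, 0.001, 0, 0.08, 0.008, 0.001, 0, 0.12, 0.008, 0.001, 0, 0.147, 0.008, 0.001, 0, 0.147, 0.008, 0.001, 0, 0.147, 0.008],
)

```text
time: 10.68
tool_pos: [0.6016, 0.0694, 0.024]
tcp_rot: [-3.141, 0.042, -0.002]
wrist_force: [-0.1, 0.6, 0.5]
width: 0.998
grip_force: 0.0
```

Emit:
play_rows(
  steps=[0, 0, 0, 0, 0, 0, 0, 0, 0, 0, 0, 0, 0, 0, 0, 0, 0, 0, 0, 0, 0, 0, 0, 0],
  jaw=255,
  grip_force=80,
)

```text
time: 11.42
tool_pos: [0.6027, 0.0695, 0.0254]
tcp_rot: [-3.141, 0.044, -0.006]
wrist_force: [0.8, 0.0, 6.8]
width: 0.626
grip_force: 86.4
```

Emit:
play_rows(
  steps=[0, 0, -0.02, 0, 0, 0, -0.05, 0, 0, 0, -0.08, 0, 0, 0, -0.08, 0],
)

```text
time: 11.92
tool_pos: [0.6034, 0.0695, 0.107]
tcp_rot: [-3.141, 0.044, -0.011]
wrist_force: [0.1, -0.5, -1.5]
width: 0.632
grip_force: 85.4
```

Run:
```python
from h import *
# sleeve centre (.6305,-.1405), yaw -62; tray centre target at sleeve x=-160 ; tcp at tray x=-39.5
ax=np.array([np.cos(np.radians(-62)),np.sin(np.radians(-62))]);g=np.array([.6305,-.1405])+ax*(-.160-.0395)
print(g)
to(g[0],g[1],.10,-62-0.4)
```

```text
[0.53684042 0.03564804]
t 11.93 pos [0.6034 0.0695 0.107 ] yaw -1.6 q6 95.8 -> [-0.0656  0.0357  0.0066] 1.061
```

Run:
```python
from h import *
to(.5357,.0379,.10,118-0.4)
```

```text
t 11.93 pos [0.6034 0.0695 0.107 ] yaw -1.6 q6 95.8 -> [-0.0668  0.0335  0.0065] -2.0806
```

Emit:
play_rows(
  steps=[-0.02, 0.01, 0, -0.17, -0.04, 0.02, 0, -0.34, -0.067, 0.033, 0, -0.52, -0.067, 0.033, 0, -0.7, -0.067, 0.033, 0, -0.88, -0.067, 0.033, 0, -1.05, -0.067, 0.033, 0, -1.22, -0.067, 0.033, 0, -1.4, -0.067, 0.033, 0, -1.57, -0.067, 0.033, 0, -1.57],
)

```text
time: 13.18
tool_pos: [0.5317, 0.0382, 0.1019]
tcp_rot: [-2.254, -2.186, 0.003]
wrist_force: [0.2, 0.4, -2.0]
width: 0.628
grip_force: 85.3
```

Emit:
play_rows(
  steps=[0, 0, 0, -0.17, 0, 0, 0, -0.34, 0, 0, 0, -0.51, 0, 0, 0, -0.51, 0, 0, 0, -0.51],
)

```text
time: 13.8
tool_pos: [0.5325, 0.0382, 0.1028]
tcp_rot: [-1.634, -2.683, 0.001]
wrist_force: [-0.8, -0.1, -2.5]
width: 0.622
grip_force: 85.3
```

Run:
```python
from h import *
to(.5357,.0379,.032,117.8)
ims=[]
for n in('top','wrist','side'):
    c=bot.read_camera(n);np.savez(n+'4.npz',**c);ims.append(c['pixels'])
a=cv2.resize(ims[1],(400,300));b=cv2.resize(ims[2][120:300,160:400],(400,300));t=cv2.resize(ims[0][165:300,210:390],(400,300))
cv2.imwrite('pics/m4.png',np.vstack([np.hstack([a,b]),np.hstack([t,t*0])]))
```

```text
t 13.8 pos [0.5325 0.0382 0.1028] yaw 117.3 q6 -25.9 -> [-0.0018  0.0027  0.0708] -0.0084
```

View pics/m4.png

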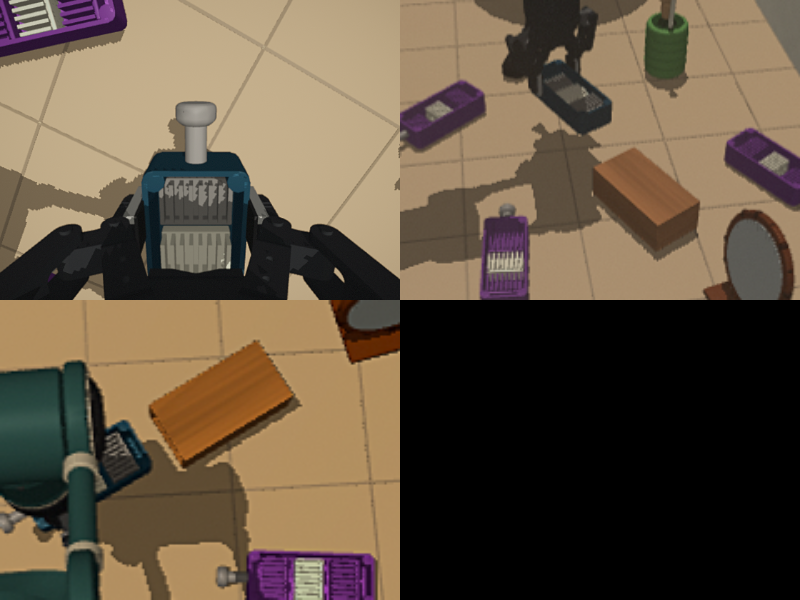

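The tray is held level, and the plain end faces the sleeve mouth with the knob outward. Next I'll lower it and compare it with the sleeve in the same camera.

Emit:
play_rows(
  steps=[0, 0.002, 0.03, -0.012, 0, 0.002, 0.06, -0.012, 0, 0.002, 0.069, -0.012, 0, 0.002, 0.069, -0.012, 0, 0.002, 0.069, -0.012, 0, 0.002, 0.069, -0.012],
)

```text
time: 14.7
tool_pos: [0.536, 0.0392, 0.0356]
tcp_rot: [1.611, 2.694, 0.002]
wrist_force: [-0.4, -1.2, -2.2]
width: 0.625
grip_force: 85.3
```

Run:
```python
from h import *
to(.5357,.0379,.034,118)
c=bot.read_camera('top');np.savez('top5.npz',**c)
m=mask(c,(8,165,92),(25,255,255),(255,175,360,260))
P=cast(c,big(m),.05)[:,:2]
r=cv2.minAreaRect((P*1000).astype(np.float32));print(r)
mb=mask(c,(88,90,15),(118,255,140),(200,190,300,280));mb=cv2.morphologyEx(mb,cv2.MORPH_CLOSE,np.ones((5,5)))
B=cast(c,big(mb),.042)[:,:2]
ax=np.array([np.cos(np.radians(-62)),np.sin(np.radians(-62))]);n=np.array([-ax[1],ax[0]])
d=B-np.array(r[0])/1000
u=d@ax;v=d@n
print('u',u.min(),u.max())
for lo,hi in((.005,.012),(.012,.02),(.02,.03),(.03,.04)):
    k=(u<u.max()-lo)&(u>u.max()-hi);print(lo,v[k].min(),v[k].max())
s=bot.read_state();print('tcp lateral',(np.array(s['tool_pos'])[:2]-np.array(r[0])/1000)@n)
cr=c['pixels'][165:300,210:390];cv2.imwrite('pics/t5.png',cv2.resize(cr,None,fx=4,fy=4,interpolation=cv2.INTER_CUBIC))
```

```text
t 14.7 pos [0.536  0.0392 0.0356] yaw 118.2 q6 -26.7 -> [-0.001  -0.0008  0.0016] 0.0042
((627.6041870117188, -139.0504150390625), (70.43939208984375, 139.9869842529297), 28.106292724609375)
u -0.1649076815737458 -0.09883367648794279
0.005 -0.028589019120425125 0.028741077802920977
0.012 -0.02695284590600535 0.029143342417431047
0.02 -0.028544115449287505 0.02994691584874008
0.03 -0.02891871627548326 -0.021670918641581098
tcp lateral 0.0025537346579575532
```

View pics/t5.png

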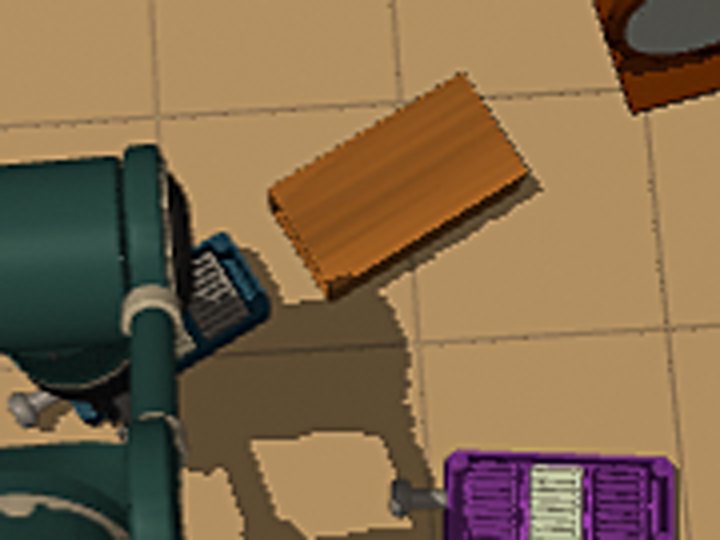

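In the top view the tray's centre line agrees with the sleeve's to about 0.5 mm. I'll lower it 2.5 mm and insert the first part.

Emit:
play_rows(
  steps=[0, 0, 0.0025, 0.003, -0.01, 0, 0.0025, 0.003, -0.02, 0, 0.0025, 0.003, -0.028, 0, 0.0025, 0.003, -0.036, 0, 0.0025, 0.003, -0.044, 0, 0.0025, 0.003, -0.052, 0, 0.0025, 0.003, -0.055, 0, 0.0025, 0.003, -0.055, 0, 0.0025, 0.003],
)

```text
time: 15.88
tool_pos: [0.5608, -0.0095, 0.0318]
tcp_rot: [-1.617, -2.694, -0.0]
wrist_force: [0.3, -0.3, -1.6]
width: 0.627
grip_force: 85.3
```

Emit:
play_rows(
  steps=[-0.01, 0, 0, 0, -0.02, 0, 0, 0, -0.03, 0, 0, 0, -0.04, 0, 0, 0, -0.05, 0, 0, 0, -0.053, 0, 0, 0, -0.053, 0, 0, 0],
)

```text
time: 16.75
tool_pos: [0.5857, -0.0563, 0.0317]
tcp_rot: [-1.617, -2.693, -0.0]
wrist_force: [0.7, -0.4, -1.6]
width: 0.626
grip_force: 85.3
```

Run:
```python
from h import *
to(.5357,.0379,.034,118)
c=bot.read_camera('side');cv2.imwrite('pics/s6.png',cv2.resize(c['pixels'][150:290,200:380],None,fx=4,fy=4,interpolation=cv2.INTER_CUBIC))
```

```text
t 16.75 pos [ 0.5857 -0.0563  0.0317] yaw 118.0 q6 -36.0 -> [ 1.066e-01  1.000e-04 -2.300e-03] 0.0008
```

View pics/s6.png

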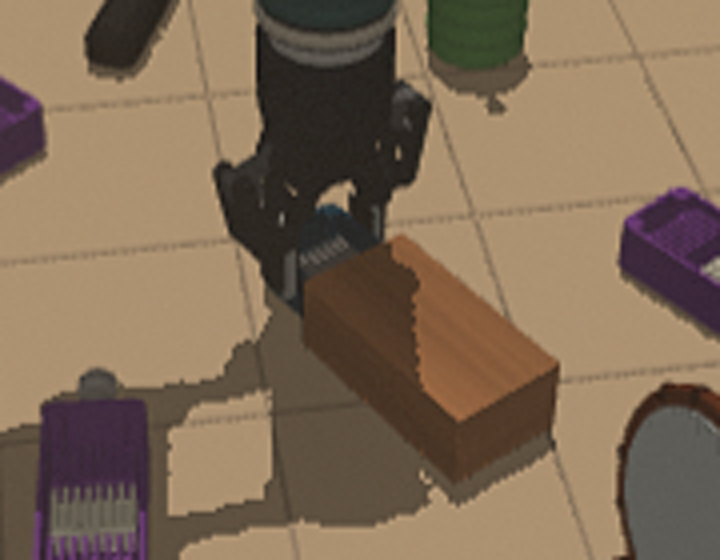

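The tray is about 77 mm in and level. I'll release, go up, move back behind the knob, shut the jaw and push on the knob end.

Emit:
play_rows(
  steps=[0, 0, 0.001, 0, 0, 0, 0.001, 0, 0, 0, 0.001, 0, 0, 0, 0.001, 0],
  jaw=0,
)

```text
time: 17.3
tool_pos: [0.5859, -0.056, 0.031]
tcp_rot: [1.616, 2.694, 0.0]
wrist_force: [0.2, 0.8, 0.7]
width: 1.0
grip_force: 0.0
```

Emit:
play_rows(
  steps=[0, 0, -0.03, 0, 0, 0, -0.06, 0, 0, 0, -0.08, 0, 0.05, 0, -0.08, 0, 0.1, 0, -0.08, 0, 0.1, 0, -0.08, 0, 0.1, 0, -0.08, 0],
)

```text
time: 18.18
tool_pos: [0.539, 0.0321, 0.111]
tcp_rot: [1.615, 2.694, 0.0]
wrist_force: [-0.6, -0.9, -0.7]
width: 0.999
grip_force: 0.0
```

Emit:
play_rows(
  steps=[0, 0, 0, 0, 0, 0, 0, 0, 0, 0, 0, 0, 0, 0, 0, 0, 0, 0, 0, 0, 0, 0, 0, 0],
  jaw=255,
  grip_force=40,
)

```text
time: 18.92
tool_pos: [0.5387, 0.0322, 0.1108]
tcp_rot: [-1.616, -2.694, -0.0]
wrist_force: [-0.1, 0.1, -1.1]
width: -0.0
grip_force: 0.0
```

Run:
```python
from h import *
c=bot.read_camera('wrist');np.savez('w7.npz',**c);t=bot.read_camera('top');np.savez('top7.npz',**t)
cv2.imwrite('pics/m7.png',np.hstack([cv2.resize(c['pixels'],(400,300)),cv2.resize(t['pixels'][165:300,210:390],(400,300))]))
n=np.array([.883,.469]);s=bot.read_state();print('lat',s['tool_pos'][:2]@n)
to(.5357,.0379,.024,118)
```

```text
lat 0.4907412766667708
t 19.02 pos [0.5387 0.0322 0.1108] yaw 118.1 q6 -27.3 -> [0.0064 0.0001 0.0868] 0.0014
```

View pics/m7.png

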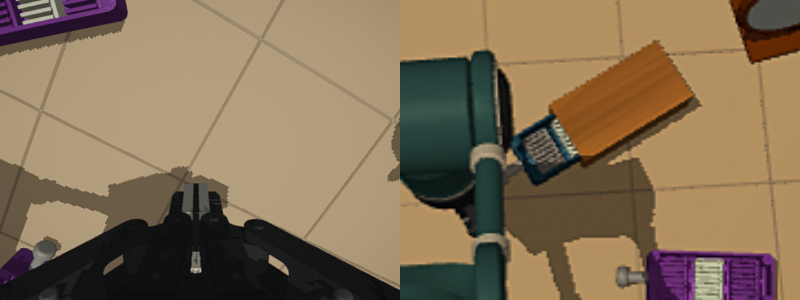

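Jaw shut, 33 mm behind the knob by calculation, and the tray is still straight in the mouth. Now I'll lower and push.

Emit:
play_rows(
  steps=[0, 0, 0.04, 0, 0, 0, 0.075, 0, 0, 0, 0.087, 0, 0, 0, 0.087, 0, -0.01, 0, 0.087, 0, -0.02, 0, 0.087, 0, -0.028, 0, 0.087, 0, -0.036, 0, 0.087, 0, -0.044, 0, 0.087, 0, -0.044, 0, 0.087, 0],
)

```text
time: 20.27
tool_pos: [0.5599, -0.0074, 0.0239]
tcp_rot: [1.617, 2.693, 0.0]
wrist_force: [-0.7, 0.4, 0.6]
width: 0.003
grip_force: 0.0
```

Emit:
play_rows(
  steps=[-0.005, 0, 0, 0, -0.01, 0, 0, 0, -0.015, 0, 0, 0, -0.02, 0, 0, 0, -0.025, 0, 0, 0, -0.03, 0, 0, 0, -0.03, 0, 0, 0],
)

```text
time: 21.15
tool_pos: [0.574, -0.0337, 0.0239]
tcp_rot: [1.616, 2.693, 0.0]
wrist_force: [0.2, -0.2, 0.0]
width: -0.003
grip_force: 0.0
```

```bash
cat > m.py <<'E'
from h import *
import sys
s=bot.read_state();p=s['tool_pos'];print('tcp u',(p[0]-.6289)*.4695-(p[1]+.1414)*.883,s['wrist_force'])
c=bot.read_camera('top');t=bot.read_camera('side')
m=mask(c,(8,165,92),(25,255,255),(255,175,360,260));r=cv2.minAreaRect((cast(c,big(m),.05)[:,:2]*1000).astype(np.float32));print(r)
mb=mask(c,(88,90,15),(118,255,140),(240,190,310,260))
if mb.any():
    B=cast(c,np.argwhere(mb)[:,::-1],.039)[:,:2];d=B-[.6289,-.1414];u=d@[.4695,-.883];print('blue n',len(u),'u',np.percentile(u,[2,50,98]))
cv2.imwrite(f'pics/{sys.argv[1]}.png',np.hstack([cv2.resize(c['pixels'][175:265,240:360],(400,300),interpolation=2),cv2.resize(t['pixels'][180:285,240:380],(400,300),interpolation=2)]))
E
python3 m.py m8
```

```text
tcp u -0.12090395598489581 [ 0.18655769 -0.20296213  0.03096932]
((637.1124267578125, -156.51913452148438), (70.40699768066406, 100.02523803710938), 27.87701988220215)
blue n 76 u [-0.1825337  -0.11379434 -0.0134196 ]
```

Emit:
play_rows(
  steps=[-0.002, 0, 0, 0, -0.004, 0, 0, 0, -0.006, 0, 0, 0, -0.006, 0, 0, 0],
)

```text
time: 21.75
tool_pos: [0.5765, -0.0386, 0.0238]
tcp_rot: [1.616, 2.694, 0.0]
wrist_force: [-0.6, 0.7, 0.9]
width: -0.002
grip_force: 0.5
```

Emit:
play_rows(
  steps=[-0.001, 0, 0, 0, -0.002, 0, 0, 0, -0.003, 0, 0, 0, -0.003, 0, 0, 0],
)

```text
time: 22.25
tool_pos: [0.5778, -0.0412, 0.0238]
tcp_rot: [1.616, 2.694, 0.0]
wrist_force: [-0.6, 1.4, 1.6]
width: 0.002
grip_force: 0.9
```

Emit:
play_rows(
  steps=[-0.001, 0, 0, 0, -0.002, 0, 0, 0, -0.002, 0, 0, 0],
)

```text
time: 22.62
tool_pos: [0.5788, -0.043, 0.0238]
tcp_rot: [1.616, 2.694, -0.0]
wrist_force: [-1.0, 1.0, 1.0]
width: 0.0
grip_force: 0.9
```

Emit:
play_rows(
  steps=[-0.001, 0, 0, 0, -0.002, 0, 0, 0, -0.003, 0, 0, 0, -0.003, 0, 0, 0],
)

```text
time: 23.12
tool_pos: [0.5789, -0.0433, 0.0238]
tcp_rot: [-1.615, -2.69, -0.002]
wrist_force: [-4.4, 10.1, 5.6]
width: 0.001
grip_force: 5.7
```

```bash
python3 m.py m9
```

```text
tcp u -0.11011318230015996 [-4.3612363  10.11971983  5.61341025]
((640.504150390625, -162.93121337890625), (70.40699768066406, 85.51751708984375), 27.87701988220215)
blue n 97 u [-0.17553418 -0.13190538  0.00076965]
```

View pics/m9.png

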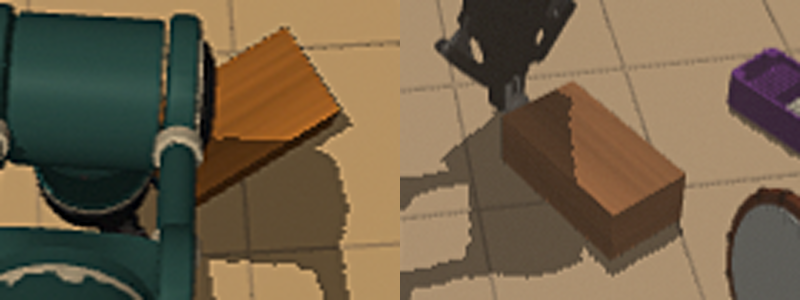

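The force rose to 11 N, and the TCP is where home predicts (-110 mm against -111), so the tray is against the back. I'll back off, lift away and check.

Emit:
play_rows(
  steps=[0.005, 0, 0, 0, 0.02, 0, 0, 0, 0.04, 0, 0, 0, 0.06, 0, -0.02, 0, 0.06, 0, -0.07, 0, 0.1, 0, -0.13, 0, 0.15, 0, -0.18, 0, 0.2, 0, -0.2, 0, 0.25, 0, -0.2, 0, 0.25, 0, -0.2, 0],
)

```text
time: 24.48
tool_pos: [0.4602, 0.1785, 0.2245]
tcp_rot: [1.608, 2.698, 0.003]
wrist_force: [-0.1, -0.9, -0.3]
width: -0.001
grip_force: 0.0
```

```bash
python3 m.py m10
python3 - <<'E'
from h import *
s=bot.read_state();print(s['tool_pos'],s['time'])
c=bot.read_camera('top')
ax=np.array([.4695,-.883]);n=np.array([.883,.4695])
# knob: grey low-saturation px near the mouth on the outside
print(proj(c,[[*(np.array([.6289,-.1414])+ax*-.1),.022]]))
m=mask(c,(0,0,60),(180,70,255),(255,215,295,250))
B=cast(c,big(m),.03)[:,:2]-[.6289,-.1414];print('knob u',(B@ax).min(),(B@ax).max(),'v',(B@n).min(),(B@n).max())
E
```

```text
tcp u -0.3616213730101352 [-0.14931402 -0.85984055 -0.30552025]
((627.6380615234375, -139.11383056640625), (70.43939208984375, 139.84320068359375), 28.106292724609375)
blue n 10 u [-0.06997575 -0.06914699 -0.06832102]
[0.46148123 0.17574017 0.22351462] 24.575
[[272.87489981 233.70301398]]
knob u -0.09955215615820598 -0.06853208418837019 v -0.010260309479509556 0.008231179290478122
```

View pics/m10.png

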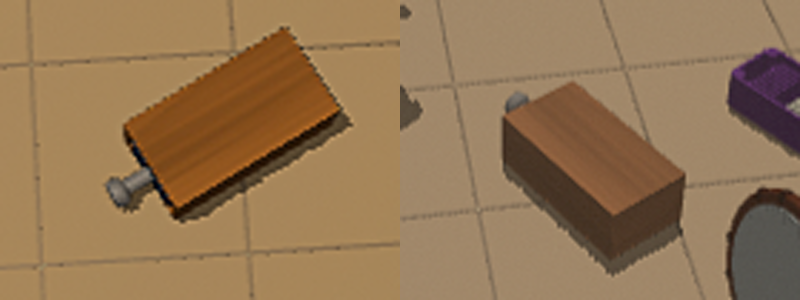

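The front is flush with the mouth (-68.5 to -70 mm). The knob is outside, with its end at -99.6 mm against an ideal of -100. The arm is clear, so I'll hand in.

```bash
python3 -c "
from workcell import bot
print(bot.finish_job())"
```

```text
the job is handed in; nothing more can be done
None
```

The tray is turned end for end and fully home in its sleeve, front flush with the mouth (within about 2 mm by the camera) and knob outside; I handed the job in at about 25 s, and no verdict was shown.

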